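Centre a milk sample bottle on the balance and take the weight

TASK

The little milk bottle with the yellow cap stands off-centre on the round pan of the bench balance. Nudge it with light, low taps of the fingertips until it stands centred on the pan, let go of it, and then press the green key all the way down and release it to take the weight. Never pinch, lift or tip the bottle or knock it off the pan, and leave the red key and the other things on the bench alone.

Things in the scene. Friction and masses are not known exactly. Their poses are not given: they have to be found in the camera images.
- bottle: The milk sample bottle to centre: cream body, yellow cap, 70 mm tall, 63 to 126 g, wobbly. Origin at the centre of its underside, z up. Round foot 26 mm in diameter up to 7 mm height, flaring to 38 mm at 12 mm; straight 38 mm from 12 to 46 mm; shoulder; cap 27 mm in diameter from 53 to 70 mm. It starts 18 to 26 mm off the pan's centre, in any direction.
- pan_top (a point): Centre of the top face of the round steel weighing pan: fixed flat disc, 84 mm in diameter, 6 mm thick, no rim, top 58 mm above the bench, 18 mm above the housing. A navy ring printed on it (44 mm inner, 49 mm outer diameter) shows evenly round the bottle when that is centred; centred means within 6 mm. z up; its x and y mean nothing.
- scale: The bench balance, fixed: white housing 240 x 190 mm, top 40 mm above the bench. Origin on the bench under the housing's centre; x points from the keys towards the pan, whose centre is at x = 35 mm, y = 0; the grey key strip with a black display lies at x = -88 mm.
- green_key_top (a point): Centre of the top of the green key (24 mm in diameter), at the balance's left front corner as seen from the key side (balance frame x = -88 mm, y = +58 mm); it is pressed straight down.
- green_key (a joint): Travel of the green key: 0 up, 0.006 m fully down; spring-loaded, fully down takes 4 N; it comes back up by itself. It must not be pressed before the bottle is centred and let go.
- red_key (a joint): Travel of the red key, the same kind of key 116 mm to the right of the green one (balance frame x = -88 mm, y = -58 mm): leave alone.
- spare: Bystander: a bottle of the same make with a blue cap standing on the bench beside the balance. Origin at the centre of its underside.
- flask: Bystander: clear conical flask with green stopper, 64 mm in diameter, 108 mm tall, on the bench beside the balance. Origin at the centre of its underside.
- weight: Bystander: brass calibration weight, 30 mm in diameter, 54 mm tall, on the bench beside the balance. Origin at the centre of its underside.
- bottle_low (a point): Point on the bottle's axis 14 mm above its underside, the height to tap at: fingertips reaching to within 10 mm of the pan slide it with 0.3 to 1 N at about 20 mm/s; pushed at mid height or above it tips over. More than 6 N on it in all (a pinch, a hard knock) or a lean of more than 15 degrees spoils the sample.
Things that resemble listed ones, but are neither listed nor needed, are in the scene too. What is shaped like the bottle but purple or turquoise is not meant.

How it is judged:
By the outcome, as a careful person would: the job done as asked, in the order asked, and still so for the second after the job is handed in, with the robot touching nothing.
It also fails if it takes over 56 s, if anything falls off the work surface, if the arm or the gripper's body presses on something with over 40 N, if the wrist force passes 120 N, or if a joint passes its speed limit or range.

ROBOT

A 7-joint arm with a two-finger parallel gripper is mounted at the origin on the work surface. World frame = base frame: x ahead of the robot, y to its left, z up, the work surface at z = 0. Lengths are in m, angles in rad, forces in N, time in s.
With the tool pointing down it reaches from about 0.4 to 0.925 m from the base axis. Payload 4.1 kg.
Tool frame: the origin (TCP) lies midway between the tips of the shut fingers; the grasp point (between the pads) lies 19 mm behind it; z points along the fingers, y is the line along which they close (so a half turn about z gives the same grasp; the last joint's range is limited). The gripper opens to 85 mm and grips with 20 to 120 N. Pads are 22 mm wide; open, the fingers measure 114 mm over their backs; the gripper's body (76 mm by 85 mm) begins 54 mm behind the grasp point. The pads swing forward as they close: fully open they stand 13 mm farther back than shut.
Start: joints at [1.03, 0.398, 0.045, 1.537, -0.019, 1.207, -0.051], TCP at [0.278, -0.588, 0.231] pointing down, gripper open.
Joint ranges: [-2.82, 2.82], [-0.49, 2.23], [-1.37, 1.46], [0, 2.46], [-1.36, 4.5], [0.23, 2], [-2.94, 2.94]. Speed limits (rad/s): [2.57, 2.57, 3.14, 3.14, 3.14, 3.14, 3.14].

INTERFACE

Orientations are given as a unit quaternion [w, x, y, z].
In Python, from bench import status, vision, workorder gives the robot as it stands.
- The arm moves only by the tool send_rows, never from a script. Its argument "commands" is a list of rows, each an object with "grip": the opening, from 0 (shut) to 1 (fully open); "xyz": the shift along the world's x, y, z in mm, a list of three; "twist": the turn about the world's z in rad. In form: [{"grip": grip, "xyz": [dx, dy, dz], "twist": twist}, ...]. A call has exactly 5 rows; each row shifts and turns the commanded pose from where the row before left it; what a row does not reach is not made up. A row lasts 1/12 s, in which the tool goes at most 41.7 mm and 7.16 degrees, less where a joint would pass 70% of its speed; a pose out of reach is approached as far as the arm can. A call is refused whole if a number of a shift passes 41.7 or a number of a turn 0.125, either way. A call with a gripper value outside its range is refused whole. The fingers move at their own pace and stop on an object; "squeeze" is the grip in N (left out, the last holds). Time passes only in rows, so rows that do not move let the fingers close, or fill a call up. It gives the time, the measured TCP pose, the force, the opening and the grip force at its end, in the units of the state.
- status.sense(): the state, without advancing time (a new reading comes with each control period).
- vision.capture(name): name is "side" or "top" or "wrist"; returns a dict with "frame" (480x640x3 uint8, red, green, blue), "K" (3x3 intrinsics, pixels), "dist_coeffs" ([k1, k2, p1, p2, k3] as OpenCV has them; the pictures are not rectified), "rvec" (rotation vector, rad) and "tvec" (3), from world to camera coordinates, as OpenCV has them; the wrist camera has in their place "mount" (4x4, takes a point from camera to tool coordinates, whose origin is the TCP and whose axes are the flange's). Camera axes: x right, y down, z forward; pixel columns grow to the right and rows downward; lengths in m; the calibration is good to about 2 mm. A picture is of the moment at which its call begins: read the wrist's pose just before it. There is no depth.
- workorder.hand_in(): hands the job in; it is judged then, once.
The state is a dict: "clock": time; "q": joint angles; "joint_velocities": joint speeds; "joint_efforts": joint torques, N m; "position": TCP position; "tcp_rot": TCP orientation; "force": force on the tool from outside, world axes, zero at the start; "ft_torque": the same for the moment, N m; "gripper_width": finger opening in m; "grip_force": force on a finger pad.
Only numpy, scipy, OpenCV 4.12 (cv2) and the standard library are available. Lean on these libraries where they do the work, as an engineer would, in place of code of your own. Each camera call takes 0.05 s, during which the arm holds its last target. There are 200 camera calls.

## Working session

There is one attempt and no reset: what is moved stays moved. The work goes in short steps, Python scripts to look and compute and a tool call to move; the robot and the scene stay as the last step left them, time stands still between calls to the robot, and variables do not carry over. Pictures are saved under pics/ and viewed, at most 10 in all, crops included, and the job is handed in when it is done.

Besides the shell and the picture viewer there is one more tool, called after "Call:" by a JSON object that holds its "op" and its "data", one argument or row to a line. send_rows: Moves the arm, as the interface text tells. Its arguments: {"type":"object","properties":{"commands":{"type":"array","items":{"type":"object","properties":{"grip":{"type":"number"},"xyz":{"type":"array","items":{"type":"number"}},"twist":{"type":"number"}}}},"squeeze":{"type":"number"}},"required":["commands"]}

```bash
mkdir -p pics; cat > h.py <<'E'
import numpy as np, cv2
from bench import status, vision, workorder
def cap(n):
    return vision.capture(n)
def ray(c,u,v,z):
    p=cv2.undistortPoints(np.array([[[u,v]]],float),c['K'],np.array(c['dist_coeffs']))[0,0]
    R=cv2.Rodrigues(np.array(c['rvec'],float))[0]; t=np.array(c['tvec'],float).ravel()
    o=-R.T@t; d=R.T@np.array([p[0],p[1],1]); return o+d*(z-o[2])/d[2]
def proj(c,P):
    return cv2.projectPoints(np.array(P,float).reshape(-1,3),np.array(c['rvec'],float),np.array(c['tvec'],float),c['K'],np.array(c['dist_coeffs']))[0][:,0]
def save(n,f): cv2.imwrite('pics/'+n,cv2.cvtColor(f,cv2.COLOR_RGB2BGR))
E
python3 - <<'E'
from h import *
s=status.sense();print(s['clock'],s['position'],s['tcp_rot'],s['gripper_width'])
for n in('top','side'):
    c=cap(n);save(n+'1.png',c['frame']);R=cv2.Rodrigues(np.array(c['rvec'],float))[0];print(n,-R.T@np.array(c['tvec']).ravel(),R[2])
E
```

```text
0.0 [ 0.27765625 -0.58699983  0.23028291] [-9.30596211e-04  9.75693495e-01  2.19137542e-01 -2.74192278e-04] 0.08533308060629816
top [0.47819854 0.01507396 0.8519087 ] [ 0.140281   -0.04677501 -0.98900624]
side [ 0.56128889 -0.79178458  0.7144508 ] [ 0.01572712  0.7799537  -0.62563957]
```

View pics/top1.png

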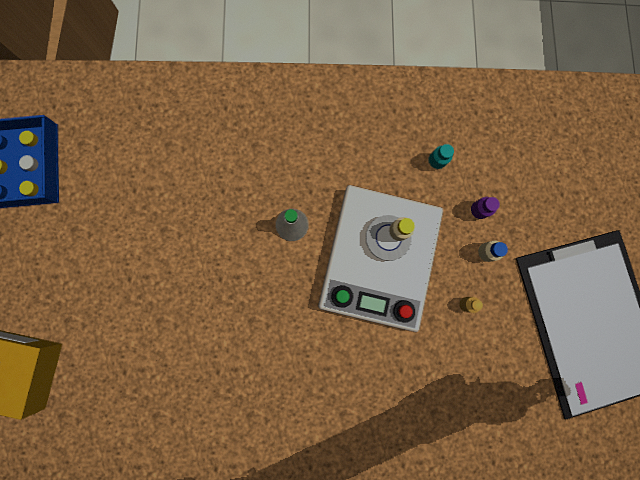

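View pics/side1.png

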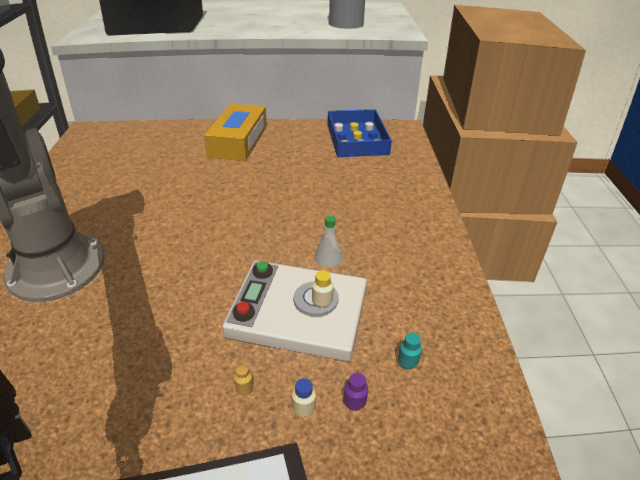

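The top view shows the yellow-capped cream bottle at (404,227), standing on the pan centred near (387,238). The green key is at (343,296) and the red key at (405,311). Possible mix-ups are:
- the blue-capped spare at (497,250)
- the purple lookalike at (486,207)
- the turquoise lookalike at (442,156)
- the yellow-topped items in the rack at far left (27,138)

Only the bottle at (404,227) is cream with a yellow cap and on the pan. I'll confirm it in a crop.

```bash
cat >> h.py <<'E'
def blob(f,lo,hi,box):
    h=cv2.cvtColor(f,cv2.COLOR_RGB2HSV); m=cv2.inRange(h,lo,hi); k=np.zeros_like(m);x0,y0,x1,y1=box;k[y0:y1,x0:x1]=255
    m&=k; n,l,st,ce=cv2.connectedComponentsWithStats(m); i=1+np.argmax(st[1:,4]); return ce[i],st[i],(l==i).astype(np.uint8)
E
python3 - <<'E'
from h import *
c=cap('top');f=c['frame']
sv=cv2.resize(f[175:340,300:470],None,fx=3.5,fy=3.5,interpolation=cv2.INTER_CUBIC);save('crop1.png',sv)
ce,st,_=blob(f,(22,120,90),(35,255,255),(370,200,430,260));print('cap',ce,st,ray(c,*ce,.058+.065))
for n,lo,hi,b in(('g',(50,100,40),(80,255,255),(325,275,360,315)),('r',(0,150,60),(8,255,255),(385,295,425,330))):
    ce,st,_=blob(f,lo,hi,b);print(n,ce,st,ray(c,*ce,.048))
ce,st,m=blob(f,(0,0,140),(180,40,255),(310,170,460,345))
ct=max(cv2.findContours(m,0,2)[0],key=cv2.contourArea)
P=np.array([ray(c,*p[0],.04)[:2] for p in ct]);r=cv2.minAreaRect((P*1000).astype(np.float32));print(r,cv2.boxPoints(r))
s=cap('side');fs=s['frame']
ce,st,_=blob(fs,(22,120,90),(35,255,255),(300,260,345,310));print('side cap',ce,st,ray(s,*ce,.058+.061))
for n,lo,hi,b in(('g',(50,100,40),(80,255,255),(245,255,280,285)),('r',(0,150,60),(8,255,255),(225,295,265,325))):
    ce,st,_=blob(fs,lo,hi,b);print(n,ce,st,ray(s,*ce,.048))
E
```

```text
cap [406.16402116 225.30687831] [399 218  15  17 189] [ 0.5912689  -0.16455148  0.123     ]
g [342.42465753 295.93150685] [336 290  14  13 146] [ 0.473321   -0.06299974  0.048     ]
r [405.71942446 311.08633094] [399 305  14  13 139] [ 0.44576742 -0.17781974  0.048     ]
((545.2489013671875, -138.7834930419922), (185.32186889648438, 236.1141815185547), 76.40496063232422) [[ 408.7189   -201.09793 ]
 [ 638.21747  -256.59845 ]
 [ 681.77893   -76.469055]
 [ 452.28033   -20.968536]]
side cap [322.59605911 278.2955665 ] [316 271  15  16 203] [ 0.59120871 -0.15951999  0.119     ]
g [261.90425532 266.43617021] [257 262  11  10  94] [ 0.47298095 -0.04934135  0.048     ]
r [242.584 307.536] [237 302  12  12 125] [ 0.44494833 -0.16307518  0.048     ]
```

View pics/crop1.png

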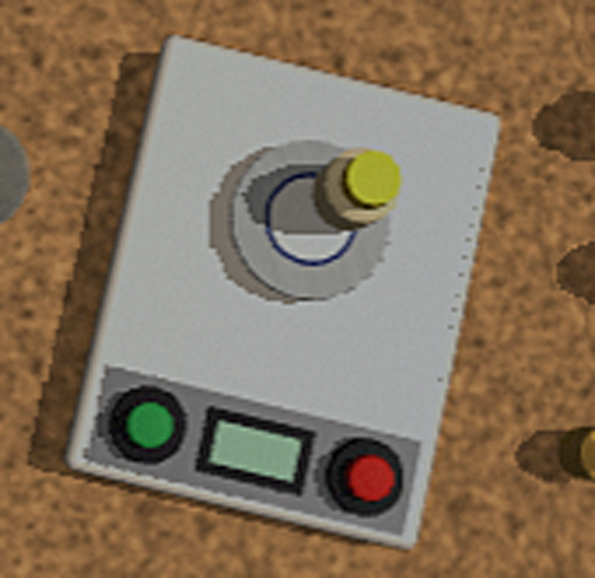

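The crop confirms the target: a cream bottle with a yellow cap on the pan, with its cap at crop (372,179), offset towards the upper right of the navy ring centred at about (311,218).

```bash
cat >> h.py <<'E'
def tri(c,p,s,q):
    a,b=ray(c,*p,0),ray(c,*p,.2);d,e=ray(s,*q,0),ray(s,*q,.2)
    M=np.c_[b-a,-(e-d)];x=np.linalg.lstsq(M,d-a,rcond=None)[0];P=a+(b-a)*x[0];Q=d+(e-d)*x[1];return (P+Q)/2,np.linalg.norm(P-Q)
E
python3 - <<'E'
from h import *
c=cap('top');s=cap('side');f=c['frame'];fs=s['frame']
G=tri(c,(342.42,295.93),s,(261.9,266.44));R=tri(c,(405.72,311.09),s,(242.58,307.54));C=tri(c,(406.16,225.3),s,(322.6,277.5))
print(G,R,C)
g,r=G[0][:2],R[0][:2]
uy=(g-r)/np.linalg.norm(g-r);ux=np.array([uy[1],-uy[0]]);print(np.linalg.norm(g-r),ux)
pan=(g+r)/2+ux*.123;print('pan from keys',pan)
# navy ring, outer pan edge
m=cv2.inRange(cv2.cvtColor(f,cv2.COLOR_RGB2HSV),(105,90,30),(130,255,200));m[:200]=0;m[270:]=0;m[:,:360]=0;m[:,415:]=0
ys,xs=np.nonzero(m);P=np.array([ray(c,x,y,.058)[:2] for x,y in zip(xs,ys)])
A=np.c_[2*P,np.ones(len(P))];w=np.linalg.lstsq(A,(P**2).sum(1),rcond=None)[0];print('ring',len(P),w[:2],np.sqrt(w[2]+w[0]**2+w[1]**2))
print(ray(c,406.16,225.3,.128))
E
```

```text
(array([ 0.47392232, -0.06184973,  0.05917671]), np.float64(0.0010674559262718055)) (array([ 0.44668086, -0.17479357,  0.0603892 ]), np.float64(0.0008451936993034387)) (array([ 0.5909544 , -0.16401797,  0.12513752]), np.float64(1.075204540591441e-05))
0.11618264242063471 [ 0.97212313 -0.23447093]
pan from keys [ 0.57987273 -0.14716158]
ring 58 [ 0.57932828 -0.14707617] 0.023331618619139054
[ 0.59050489 -0.16331284  0.128     ]
```

Call:
{"op": "send_rows", "data": {
  "commands": [
    {"grip": 0, "xyz": [23, 25, 0], "twist": -0.095},
    {"grip": 0, "xyz": [23, 25, 0], "twist": -0.095},
    {"grip": 0, "xyz": [23, 25, 0], "twist": -0.095},
    {"grip": 0, "xyz": [23, 25, 0], "twist": -0.095},
    {"grip": 0, "xyz": [23, 25, 0], "twist": -0.095}
  ],
  "squeeze": 20
}}

```text
clock: 0.72
position: [0.3938, -0.4614, 0.2314]
tcp_rot: [0.0, 1.0, -0.019, 0.0]
force: [0.5, -1.3, -0.9]
gripper_width: 0.0257
grip_force: 0.0
```

Call:
{"op": "send_rows", "data": {
  "commands": [
    {"grip": 0, "xyz": [23, 25, 0], "twist": -0.095},
    {"grip": 0, "xyz": [23, 25, 0], "twist": -0.095},
    {"grip": 0, "xyz": [23, 25, 0], "twist": -0.095},
    {"grip": 0, "xyz": [23, 25, 0], "twist": -0.095},
    {"grip": 0, "xyz": [23, 25, 0], "twist": -0.095}
  ]
}}

```text
clock: 1.13
position: [0.5089, -0.3362, 0.2314]
tcp_rot: [0.0, 0.967, -0.254, 0.0]
force: [0.4, -0.3, -0.5]
gripper_width: 0.0001
grip_force: 0.0
```

Call:
{"op": "send_rows", "data": {
  "commands": [
    {"grip": 0, "xyz": [23, 25, 0], "twist": -0.095},
    {"grip": 0, "xyz": [23, 25, 0], "twist": -0.095},
    {"grip": 0, "xyz": [23, 25, 0], "twist": -0.095},
    {"grip": 0, "xyz": [23, 25, 0], "twist": -0.095},
    {"grip": 0, "xyz": [23, 25, 0], "twist": -0.095}
  ]
}}

```text
clock: 1.55
position: [0.6239, -0.2112, 0.2314]
tcp_rot: [0.0, 0.88, -0.474, -0.0]
force: [1.4, -0.3, 0.0]
gripper_width: -0.0003
grip_force: 0.0
```

```bash
python3 - <<'E'
from h import *
s=status.sense();q=s['tcp_rot'];print(s['clock'],s['position'],q,2*np.arctan2(q[2],q[1]),s['gripper_width'],s['force'],s['q'])
c=cap('wrist');print(np.round(c['mount'],3));save('wrist1.png',c['frame'])
E
```

```text
1.55 [ 0.62387113 -0.21123202  0.23136035] [ 6.11884551e-05  8.80491100e-01 -4.74062674e-01 -7.71755226e-06] -0.9877983564157309 -0.00033135235735938604 [ 1.40677917 -0.34418554  0.00565404] [ 0.20012502  0.41489797  0.08476201  1.51468085 -0.03630958  1.21359639
 -2.26816688]
[[ 0.    -0.963 -0.268  0.068]
 [ 1.     0.     0.001 -0.   ]
 [-0.001 -0.268  0.963 -0.142]
 [ 0.     0.     0.     1.   ]]
```

View pics/wrist1.png

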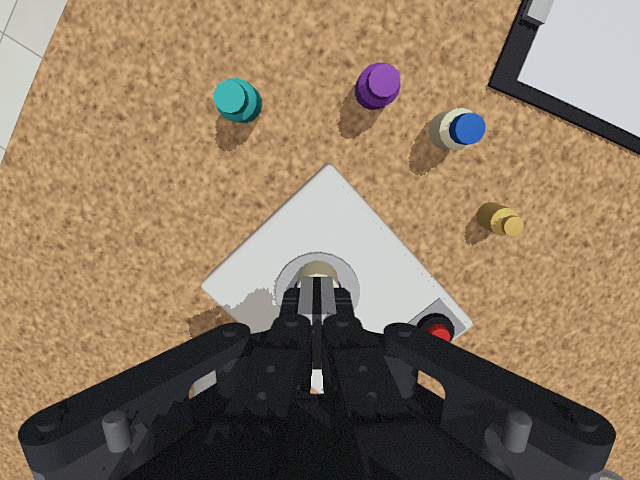

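The wrist view shows the shut fingers at (315,290), clear of the bottle and on the outer side of the pan. The bottle is just beyond them at (318,272). I'll descend outside the pan.

Call:
{"op": "send_rows", "data": {
  "commands": [
    {"grip": 0, "xyz": [0, 0, -33], "twist": 0},
    {"grip": 0, "xyz": [0, 0, -33], "twist": 0},
    {"grip": 0, "xyz": [0, 0, -33], "twist": 0},
    {"grip": 0, "xyz": [0, 0, -33], "twist": 0},
    {"grip": 0, "xyz": [0, 0, -20], "twist": 0}
  ]
}}

```text
clock: 2.02
position: [0.6206, -0.2119, 0.0755]
tcp_rot: [0.001, 0.882, -0.472, -0.003]
force: [-0.3, -0.4, -0.3]
gripper_width: 0.0003
grip_force: 0.0
```

Call:
{"op": "send_rows", "data": {
  "commands": [
    {"grip": 0, "xyz": [0, 0, -13], "twist": 0},
    {"grip": 0, "xyz": [-3, 4.4, 0], "twist": 0},
    {"grip": 0, "xyz": [-3, 4.4, 0], "twist": 0},
    {"grip": 0, "xyz": [-3, 4.4, 0], "twist": 0},
    {"grip": 0, "xyz": [0, 0, 0], "twist": 0}
  ]
}}

```text
clock: 2.43
position: [0.6148, -0.1981, 0.0684]
tcp_rot: [-0.001, 0.882, -0.471, 0.001]
force: [-1.0, 0.1, 0.0]
gripper_width: 0.0002
grip_force: 0.0
```

```bash
cat >> h.py <<'E'
def bottle():
    c=cap('top');s=cap('side');ce,_,_=blob(c['frame'],(22,120,90),(35,255,255),(370,200,430,260));
    P=ray(c,*ce,.1265)
    try:
        cs,_,_=blob(s['frame'],(22,120,90),(35,255,255),(290,255,350,310)); print('side',ray(s,*cs,.1235),tri(c,ce,s,cs))
    except Exception as e: print(e)
    st=status.sense();T=st['position'];pan=np.array([.5797,-.147]);d=P[:2]-pan
    print('bottle',P,'off mm',d*1000,np.hypot(*d)*1000,'tcp',T,'rel',(T[:2]-pan)*1000,'force',st['force'],st['clock']);return c,s
E
python3 - <<'E'
from h import *
c,s=bottle();save('side2.png',cv2.resize(s['frame'][215:345,220:390],None,fx=4,fy=4))
E
```

```text
side [ 0.59015856 -0.18305781  0.1235    ] (array([ 0.5921763 , -0.16792224,  0.10908782]), np.float64(0.0026427034668183376))
bottle [ 0.59080573 -0.16356875  0.1265    ] off mm [ 11.10573211 -16.56875002] 19.946447371952274 tcp [ 0.61502475 -0.19921622  0.06816505] rel [ 35.32474895 -52.21622231] force [-0.10417883  0.3993909   0.081216  ] 2.5333
```

View pics/side2.png

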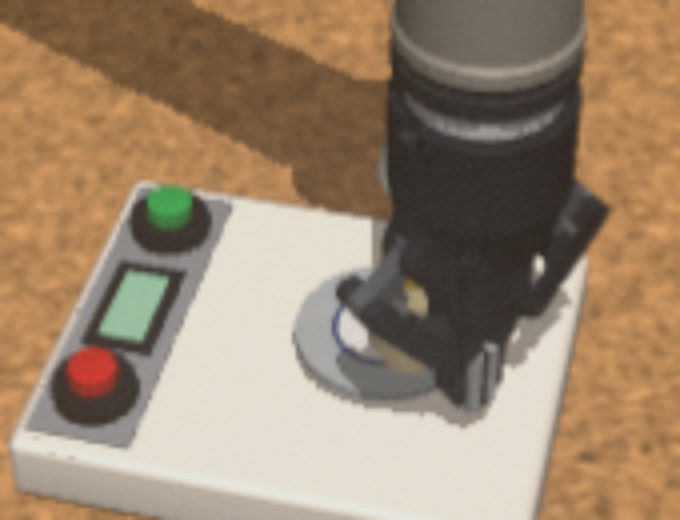

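The side crop shows the finger tips at (475,385) beside the bottle on the pan's outer side, with the keys untouched. Now I'll make the slow tap.

Call:
{"op": "send_rows", "data": {
  "commands": [
    {"grip": 0, "xyz": [-1, 1.5, -2], "twist": 0},
    {"grip": 0, "xyz": [-1, 1.5, 0], "twist": 0},
    {"grip": 0, "xyz": [-1, 1.5, 0], "twist": 0},
    {"grip": 0, "xyz": [-1, 1.5, 0], "twist": 0},
    {"grip": 0, "xyz": [-1, 1.5, 0], "twist": 0}
  ]
}}

```text
clock: 2.95
position: [0.6089, -0.1918, 0.0644]
tcp_rot: [0.0, 0.882, -0.472, -0.0]
force: [0.3, -0.0, 0.3]
gripper_width: 0.0001
grip_force: 0.0
```

Call:
{"op": "send_rows", "data": {
  "commands": [
    {"grip": 0, "xyz": [-0.9, 1.3, 0], "twist": 0},
    {"grip": 0, "xyz": [-0.9, 1.3, 0], "twist": 0},
    {"grip": 0, "xyz": [-0.9, 1.3, 0], "twist": 0},
    {"grip": 0, "xyz": [-0.9, 1.3, 0], "twist": 0},
    {"grip": 0, "xyz": [-0.9, 1.3, 0], "twist": 0}
  ]
}}

```text
clock: 3.37
position: [0.6046, -0.1855, 0.0645]
tcp_rot: [0.0, 0.882, -0.472, 0.0]
force: [-0.4, -0.9, -0.3]
gripper_width: 0.0002
grip_force: 0.2
```

```bash
python3 -c "
from h import *
bottle()"
```

```text
side [ 0.58055392 -0.17521484  0.1235    ] (array([ 0.58548187, -0.16404266,  0.11379326]), np.float64(0.009299701367473902))
bottle [ 0.58823655 -0.16068242  0.1265    ] off mm [  8.53655433 -13.68241578] 16.127035110657523 tcp [ 0.60439865 -0.18516522  0.06439303] rel [ 24.6986484  -38.16521893] force [ 0.94978193 -0.26078609  0.59088094] 3.4667
```

Call:
{"op": "send_rows", "data": {
  "commands": [
    {"grip": 0, "xyz": [-0.8, 1.3, 0], "twist": 0},
    {"grip": 0, "xyz": [-0.8, 1.3, 0], "twist": 0},
    {"grip": 0, "xyz": [-0.8, 1.3, 0], "twist": 0},
    {"grip": 0, "xyz": [-0.8, 1.3, 0], "twist": 0},
    {"grip": 0, "xyz": [-0.8, 1.3, 0], "twist": 0}
  ]
}}

```text
clock: 3.88
position: [0.6003, -0.1788, 0.0643]
tcp_rot: [0.0, 0.882, -0.472, -0.0]
force: [0.8, -1.0, 0.3]
gripper_width: -0.0
grip_force: 0.2
```

```bash
python3 -c "
from h import *
bottle()"
```

```text
side [ 0.57649529 -0.16927419  0.1235    ] (array([ 0.58120704, -0.15764074,  0.11339833]), np.float64(0.008981290541154112))
bottle [ 0.58381715 -0.1542967   0.1265    ] off mm [ 4.11715302 -7.29670249] 8.378115316523107 tcp [ 0.60027329 -0.17847795  0.06429831] rel [ 20.5732874  -31.47794747] force [-1.15013106  0.20870493 -0.74089098] 3.9833
```

Call:
{"op": "send_rows", "data": {
  "commands": [
    {"grip": 0, "xyz": [-0.8, 1.4, 0], "twist": 0},
    {"grip": 0, "xyz": [-0.8, 1.4, 0], "twist": 0},
    {"grip": 0, "xyz": [-0.8, 1.4, 0], "twist": 0},
    {"grip": 0, "xyz": [-0.8, 1.4, 0], "twist": 0},
    {"grip": 0, "xyz": [-0.7, 1.2, 0], "twist": 0}
  ]
}}

```text
clock: 4.4
position: [0.5964, -0.1719, 0.0643]
tcp_rot: [0.0, 0.882, -0.472, -0.0]
force: [-0.2, -0.5, -0.4]
gripper_width: 0.0001
grip_force: 0.2
```

Call:
{"op": "send_rows", "data": {
  "commands": [
    {"grip": 0, "xyz": [1, -1.5, 0], "twist": 0},
    {"grip": 0, "xyz": [4, -6, 0], "twist": 0},
    {"grip": 0, "xyz": [10, -15, 0], "twist": 0},
    {"grip": 0, "xyz": [10, -15, 0], "twist": 0},
    {"grip": 0, "xyz": [4, -6, 10], "twist": 0}
  ]
}}

```text
clock: 4.82
position: [0.6251, -0.2183, 0.0729]
tcp_rot: [0.001, 0.881, -0.473, -0.001]
force: [-0.3, -0.2, -1.1]
gripper_width: -0.0001
grip_force: 0.0
```

Call:
{"op": "send_rows", "data": {
  "commands": [
    {"grip": 0, "xyz": [0, 0, 20], "twist": 0},
    {"grip": 0, "xyz": [0, -10, 30], "twist": 0},
    {"grip": 0, "xyz": [0, -20, 30], "twist": 0},
    {"grip": 0, "xyz": [0, -30, 30], "twist": 0},
    {"grip": 0, "xyz": [0, -30, 20], "twist": 0}
  ]
}}

```text
clock: 5.23
position: [0.627, -0.3053, 0.2083]
tcp_rot: [-0.001, 0.882, -0.471, 0.002]
force: [1.8, -0.2, -0.1]
gripper_width: 0.0004
grip_force: 0.0
```

```bash
python3 - <<'E'
from h import *
c,s=bottle()
a=cv2.resize(c['frame'][175:340,300:470],(400,390),interpolation=cv2.INTER_CUBIC);b=cv2.resize(s['frame'][235:365,220:390],(400,390),interpolation=cv2.INTER_CUBIC)
save('chk.png',np.hstack([a,b]))
E
```

```text
side [ 0.57506075 -0.1505662   0.1235    ] (array([ 0.57791527, -0.1498075 ,  0.1233786 ]), np.float64(0.005751240851527209))
bottle [ 0.58036763 -0.14892442  0.1265    ] off mm [ 0.66763387 -1.9244153 ] 2.0369362331700853 tcp [ 0.62564689 -0.31452523  0.21000738] rel [  45.94688567 -167.52523196] force [-0.61543606 -1.67899308 -1.15403692] 5.3333
```

View pics/chk.png

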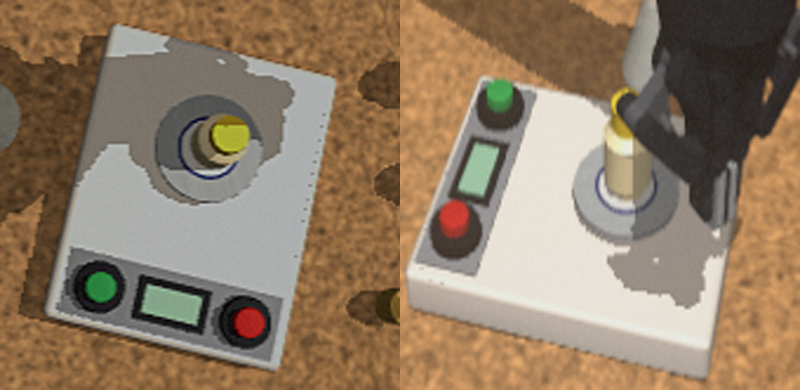

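The check shows the bottle upright and centred: the navy ring is even around its foot (right half, near (625,185)), about 2 mm off. Now I'll move above the green key.

Call:
{"op": "send_rows", "data": {
  "commands": [
    {"grip": 0, "xyz": [-15, 25, 0], "twist": 0},
    {"grip": 0, "xyz": [-15, 25, 0], "twist": 0},
    {"grip": 0, "xyz": [-15, 25, 0], "twist": 0},
    {"grip": 0, "xyz": [-15, 25, 0], "twist": 0},
    {"grip": 0, "xyz": [-15, 25, 0], "twist": 0}
  ]
}}

```text
clock: 5.75
position: [0.5495, -0.1787, 0.204]
tcp_rot: [-0.0, 0.882, -0.472, -0.0]
force: [-0.5, 1.2, 0.2]
gripper_width: -0.0
grip_force: 0.0
```

Call:
{"op": "send_rows", "data": {
  "commands": [
    {"grip": 0, "xyz": [-15, 25, 0], "twist": 0},
    {"grip": 0, "xyz": [-15, 25, 0], "twist": 0},
    {"grip": 0, "xyz": [-15, 25, 0], "twist": 0},
    {"grip": 0, "xyz": [-15, 25, 0], "twist": 0},
    {"grip": 0, "xyz": [-15, 26, 0], "twist": 0}
  ]
}}

```text
clock: 6.17
position: [0.4744, -0.0529, 0.2041]
tcp_rot: [0.0, 0.881, -0.472, -0.0]
force: [0.7, 0.8, 0.7]
gripper_width: -0.0
grip_force: 0.0
```

Call:
{"op": "send_rows", "data": {
  "commands": [
    {"grip": 0, "xyz": [0, 0, -30], "twist": 0},
    {"grip": 0, "xyz": [0, 0, -30], "twist": 0},
    {"grip": 0, "xyz": [0, 0, -30], "twist": 0},
    {"grip": 0, "xyz": [0, 0, -20], "twist": 0},
    {"grip": 0, "xyz": [0, 0, 0], "twist": 0}
  ]
}}

```text
clock: 6.58
position: [0.4717, -0.0536, 0.0903]
tcp_rot: [0.002, 0.882, -0.472, -0.004]
force: [-0.8, 0.8, -0.2]
gripper_width: -0.0003
grip_force: 0.0
```

```bash
python3 - <<'E'
from h import *
c,s=bottle()
a=cv2.resize(c['frame'][175:340,300:470],(400,390),interpolation=cv2.INTER_CUBIC);b=cv2.resize(s['frame'][215:345,220:390],(400,390),interpolation=cv2.INTER_CUBIC)
save('chk2.png',np.hstack([a,b]))
E
```

```text
side [ 0.58092383 -0.14902223  0.1235    ] (array([ 0.58077586, -0.1492039 ,  0.12363884]), np.float64(0.0002886161589067276))
bottle [ 0.58022821 -0.14856621  0.1265    ] off mm [ 0.52821135 -1.56621474] 1.6528871212878398 tcp [ 0.47536015 -0.05394364  0.09401307] rel [-104.3398549   93.0563619] force [-0.11968832  1.94470518  1.34503988] 6.6833
```

View pics/chk2.png

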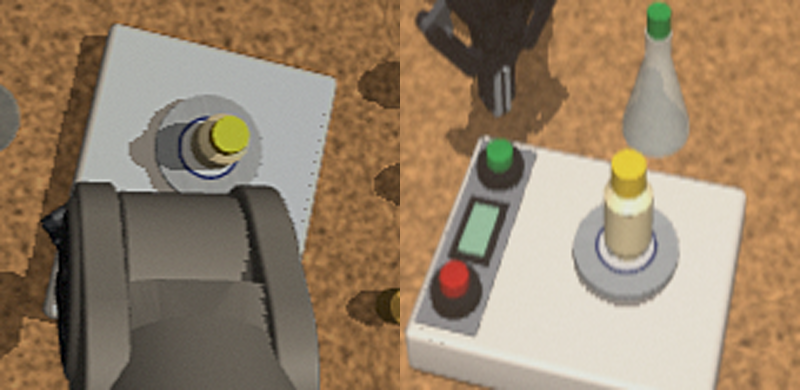

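The side half shows the bottle upright inside an even ring near (628,245) and the fingers above the green key at (500,155). The bottle is 1.6 mm off centre, so I can press.

Call:
{"op": "send_rows", "data": {
  "commands": [
    {"grip": 0, "xyz": [-1, -4, -7], "twist": 0},
    {"grip": 0, "xyz": [0, -4, -7], "twist": 0},
    {"grip": 0, "xyz": [0, 0, -7], "twist": 0},
    {"grip": 0, "xyz": [0, 0, -7], "twist": 0},
    {"grip": 0, "xyz": [0, 0, 0], "twist": 0}
  ]
}}

```text
clock: 7.1
position: [0.4735, -0.0621, 0.0646]
tcp_rot: [0.001, 0.882, -0.472, -0.001]
force: [-0.7, -0.3, 0.4]
gripper_width: -0.0002
grip_force: 0.0
```

Call:
{"op": "send_rows", "data": {
  "commands": [
    {"grip": 0, "xyz": [0, 0, -1.5], "twist": 0},
    {"grip": 0, "xyz": [0, 0, -1.5], "twist": 0},
    {"grip": 0, "xyz": [0, 0, -1.5], "twist": 0},
    {"grip": 0, "xyz": [0, 0, -1.5], "twist": 0},
    {"grip": 0, "xyz": [0, 0, 0], "twist": 0}
  ]
}}

```text
clock: 7.52
position: [0.4748, -0.062, 0.0599]
tcp_rot: [-0.0, 0.882, -0.472, 0.0]
force: [-0.4, 0.6, 2.2]
gripper_width: -0.0001
grip_force: 1.0
```

Call:
{"op": "send_rows", "data": {
  "commands": [
    {"grip": 0, "xyz": [0, 0, -1.5], "twist": 0},
    {"grip": 0, "xyz": [0, 0, -1.5], "twist": 0},
    {"grip": 0, "xyz": [0, 0, -1], "twist": 0},
    {"grip": 0, "xyz": [0, 0, 0], "twist": 0},
    {"grip": 0, "xyz": [0, 0, 0], "twist": 0}
  ]
}}

```text
clock: 7.93
position: [0.4749, -0.062, 0.0561]
tcp_rot: [-0.0, 0.882, -0.472, 0.0]
force: [-1.0, 0.9, 4.0]
gripper_width: 0.0002
grip_force: 2.3
```

Call:
{"op": "send_rows", "data": {
  "commands": [
    {"grip": 0, "xyz": [0, 0, -1], "twist": 0},
    {"grip": 0, "xyz": [0, 0, -1], "twist": 0},
    {"grip": 0, "xyz": [0, 0, 0], "twist": 0},
    {"grip": 0, "xyz": [0, 0, 0], "twist": 0},
    {"grip": 0, "xyz": [0, 0, 0], "twist": 0}
  ]
}}

```text
clock: 8.35
position: [0.475, -0.062, 0.0557]
tcp_rot: [-0.0, 0.882, -0.472, 0.0]
force: [-5.1, 0.5, 20.2]
gripper_width: 0.0001
grip_force: 10.0
```

The key is at its hard stop. Now I'll release and withdraw.

Call:
{"op": "send_rows", "data": {
  "commands": [
    {"grip": 0, "xyz": [0, 0, 3], "twist": 0},
    {"grip": 0, "xyz": [0, 0, 5], "twist": 0},
    {"grip": 0, "xyz": [0, 0, 15], "twist": 0},
    {"grip": 0, "xyz": [0, 0, 30], "twist": 0},
    {"grip": 0, "xyz": [0, 0, 30], "twist": 0}
  ]
}}

```text
clock: 8.77
position: [0.473, -0.0621, 0.1364]
tcp_rot: [0.001, 0.882, -0.472, -0.002]
force: [1.2, 0.7, 0.5]
gripper_width: 0.0004
grip_force: 0.0
```

Call:
{"op": "send_rows", "data": {
  "commands": [
    {"grip": 0, "xyz": [-5, 10, 20], "twist": 0},
    {"grip": 0, "xyz": [-5, 20, 10], "twist": 0},
    {"grip": 0, "xyz": [-5, 20, 0], "twist": 0},
    {"grip": 0, "xyz": [0, 0, 0], "twist": 0},
    {"grip": 0, "xyz": [0, 0, 0], "twist": 0}
  ]
}}

```text
clock: 9.18
position: [0.4591, -0.0114, 0.1666]
tcp_rot: [0.0, 0.882, -0.471, -0.0]
force: [0.2, -0.6, 0.5]
gripper_width: 0.0001
grip_force: 0.0
```

```bash
python3 - <<'E'
from h import *
c,s=bottle();print(blob(s['frame'],(50,100,40),(80,255,255),(245,255,280,285))[:2])
print(workorder.hand_in())
E
```

```text
side [ 0.58095435 -0.14911697  0.1235    ] (array([ 0.5808176 , -0.14926136,  0.12360657]), np.float64(0.0002681915493824873))
bottle [ 0.58027549 -0.14861565  0.1265    ] off mm [ 0.57549485 -1.61564847] 1.715084343758275 tcp [ 0.45919816 -0.01297037  0.16627348] rel [-120.50184194  134.0296252 ] force [ 0.24486999 -0.22977198  0.28729612] 9.2833
(array([261.94736842, 266.47368421]), array([257, 262,  11,  10,  95], dtype=int32))
the job is handed in; nothing more can be done
None
```

The bottle stands upright about 1.7 mm off the pan's centre (limit 6 mm), the green key was pressed to its stop and came back up, and the job was handed in at about 9 s.

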